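# Dip the supply tank and show the gauge rod over the white tile

## Task

Check the steel supply tank with its gauge rod: take the rod from its rack, slide it down the tank's sloping guide tube until the collar stops against the mouth, without ramming it, and draw it right out again. Then present it for reading: hold the rod level with its tip a few centimetres above the middle of the white tile, and finish like that, still holding it steady in the gripper with nothing else touching it. Leave the beaker, matchbox and tealight where they are.

Things in the scene. Friction and masses are not known exactly. Their poses are not given: they have to be found in the camera images.
- rod: Gauge rod, 224 mm, 0.1 kg: grey metal shaft 8 mm thick, round collar (26 mm diameter), black handle. Origin on its axis at the collar's stop face. x axis from tip to handle: tip -120 mm, collar 0 to 8, handle 20 to 84 (16 mm wide in y, 22 tall in z), end stub 84 to 104, centre of mass about +26. Starts level in the rack, axis 50 mm above the table, z up, tip roughly towards the robot base.
- rod_tip (a point): The very end of the gauge rod's tip, 120 mm from the collar's stop face.
- rod_grip (a point): Centre of the gauge rod's black handle; 16 mm across, free on both sides; pinch it here from above.
- guide_tube: Steel guide tube sloping out of the fixed tank: bore 16 mm, outside 24 mm. Origin at the centre of its mouth, 142 mm above the table. z axis points out of the mouth, up and away from the robot, 22 degrees above level; the rod goes in along -z. Free for over 120 mm inside. Fully in, the rod's origin meets this origin, the rod's x axis along this z axis.
- tank: Closed stainless steel tank, fixed to the table: 140 mm (x) by 150 mm (y) by 145 mm high, with a black filler cap 12 mm high on top. Origin at the centre of its underside; its x axis points to the face from which the guide tube comes out; the mouth is 115 mm along x from the origin.
- rack: Fixed wooden rod rack, foot 210 mm (x) by 60 mm (y) by 8 mm, with two posts at x = -92 and +92 mm, 59 mm high, each with an upward-open notch 10 mm wide and 13 mm deep in which the rod lies. Origin at the centre of its underside. The rod lifts straight up out of it.
- tile: Fixed white ceramic reading tile, 100 mm by 100 mm, 7 mm thick, flat on the table. Origin at the centre of its underside.
- beaker: Bystander: loose glass beaker, 68 mm diameter, 90 mm high. Origin at the centre of its underside.
- matchbox: Bystander: loose cardboard matchbox, 55 by 36 by 16 mm. Origin at the centre of its underside.
- tealight: Bystander: loose tealight in a metal cup, 38 mm diameter, 16 mm high. Origin at the centre of its underside.

How it is judged (in metres and radians):
On the way, in this order (a step that is already met when the one before it is completed fails the run):
1. the rod is fully in the guide tube, collar against the mouth (z of rod in the frame of guide_tube between -0.004 and 0.002 m and x of rod in the frame of guide_tube between -0.006 and 0.006 m and y of rod in the frame of guide_tube between -0.006 and 0.006 m and angle between the x axis of rod and the z axis of guide_tube, either way round below 0.15 rad), for 0.1 s.
2. the rod is drawn right out of the tube (z of rod_tip in the frame of guide_tube above 0.005 m), for 0.1 s.
At the end, for the whole second after the job is handed in: The rod is held by the fingers and touches nothing else, level within 0.12 rad (7 degrees), its tip within 35 mm (horizontally) of the tile's centre and 15 to 100 mm above the tile's top, the handle centre over 20 mm above the table, at rest; the bystanders are within 30 mm of where they stood (horizontal distance between rod_tip and tile below 0.035 m and height (world z) of rod_tip between 0.022 and 0.107 m and height (world z) of rod_grip above 0.02 m and angle between rod's own x axis and vertical between 1.4508 and 1.6908 rad and linear speed of rod below 0.02 m/s and angular speed of rod below 0.15 rad/s and contact force between rod and the fingers above 1 N and contact force between rod and rack below 0.05 N and contact force between rod and tank below 0.05 N and contact force between rod and guide_tube below 0.05 N and contact force between rod and tile below 0.05 N and contact force between rod and beaker below 0.05 N and contact force between rod and matchbox below 0.05 N and contact force between rod and tealight below 0.05 N and distance of each of beaker, matchbox, tealight from where it was at the start of the episode below 0.03 m); the arm keeps its last pose, push and grip.
It fails at once if the rod is rammed against the tank or tube (over 40 N) (contact force between rod and tank above 40 N or contact force between rod and guide_tube above 40 N).
It fails at once if a bystander is disturbed (moved over 30 mm) (distance of any of beaker, matchbox, tealight from where it was at the start of the episode above 0.03 m).
It also fails if it takes over 58 s, if anything falls off the work surface, if the arm or the gripper's body presses on something with over 40 N, if the wrist force passes 120 N, or if a joint passes its speed limit or range.

## Robot

A 6-joint arm with a two-finger parallel gripper is mounted at the origin on the work surface. World frame = base frame: x ahead of the robot, y to its left, z up, the work surface at z = 0. Lengths are in m, angles in degrees, forces in N, time in s.
With the tool pointing down it reaches from about 0.3 to 0.775 m from the base axis. Payload 14.6 kg.
Tool frame: the origin (TCP) lies at the very end of the fingers, on their centre line; the grasp point (between the pads) lies 19 mm behind it; z points along the fingers, y is the line along which they close (so a half turn about z gives the same grasp; the last joint's range is limited). The gripper opens to 85 mm and grips with 20 to 120 N. Pads are 22 mm wide; open, the fingers measure 114 mm over their backs; the gripper's body (76 mm by 85 mm) begins 54 mm behind the grasp point. The pads swing forward as they close: fully open they stand 13 mm farther back than shut.
Start: joints at [-72.227, 17.183, 87.147, -0, 75.671, -3.816], TCP at [0.202, -0.511, 0.231] pointing down, gripper open.
Joint ranges: [-173.82, 173.82], [-45.26, 126.66], [13.44, 144.39], [-59.66, 239.66], [0, 175.72], [-146.38, 146.38]. Speed limits (degrees/s): [127.2, 127.2, 147.25, 180, 180, 180].

## Interface

Orientations are given as [roll, pitch, yaw] about the fixed x, y, z axes, in that order (R = Rz(yaw) Ry(pitch) Rx(roll)).
In Python, from rig import bot, effector, solver, observe, viewer, job gives the robot as it stands. The module is installed in compiled form; this text tells all that it offers. Calls block until the motion is done:
- bot.move_pose(position, orientation): joint-space move of the TCP to a pose.
- bot.servo_line(position, rot=None, feed=0.15): straight line of the TCP; rot=None keeps the orientation; feed is the mean speed in m/s.
- bot.movej(angles): joint-space move.
- effector.open_gripper() and effector.grab(): open the fingers fully, or close them until they stop; the grip force is fixed at half the most.
- bot.hold(seconds).
- solver.ik(position, orientation): joint angles nearest the present ones, or None.
- observe(): the state.
- viewer.capture(name): name is "scene" or "top" or "wrist"; returns the picture (480x640x3 uint8, blue, green, red); there is no depth.
- viewer.camera_params(name): a dict with "K" (3x3 intrinsics, pixels), "R" (3x3) and "t" (3): a world point X has camera coordinates R X + t; the wrist camera has in their place "mount" (4x4, takes a point from camera to tool coordinates, whose origin is the TCP and whose axes are the flange's). Camera axes: x right, y down, z forward; pixel columns grow to the right and rows downward; lengths in m; the calibration is good to about 2 mm. A picture is of the moment at which its call begins: read the wrist's pose just before it. camera_params takes no time and is no camera call.
A pose or a line that the arm cannot do raises bot.MotionError and nothing moves.
- job.sign_off(): hands the job in; it is judged then, once.
The state is a dict: "time_s": time; "q": joint angles; "joint_vel": joint speeds; "tau": joint torques, N m; "eef_pos": TCP position; "tool_rot": TCP orientation; "force": force on the tool from outside, world axes, zero at the start; "wrist_torque": the same for the moment, N m; "width": finger opening in m; "grasp_force": force on a finger pad.
Only numpy, scipy, OpenCV 4.12 (cv2) and the standard library are available. Lean on these libraries where they do the work, as an engineer would, in place of code of your own. Each camera call takes 0.05 s, during which the arm holds its last target. There are 200 camera calls.

## Working session

There is one attempt and no reset: what is moved stays moved. The work goes in short steps, each a Python script; the robot and the scene stay as the last script left them, time stands still between calls to the robot, and variables do not carry over. Pictures are saved under pics/ and viewed, at most 10 in all, crops included, and the job is handed in when it is done.

```bash
mkdir -p pics
python3 - <<'E'
from rig import bot, effector, solver, observe, viewer, job
import cv2,numpy as np
s=observe();print(s)
np.set_printoptions(precision=4,suppress=True)
for n in("scene","top"):
    cv2.imwrite(f"pics/{n}0.png",viewer.capture(n));print(n,viewer.camera_params(n))
print(viewer.camera_params("wrist"))
E
```

```text
{'time_s': 0.0, 'q': array([-7.22262620e+01,  1.72172196e+01,  8.71814221e+01, -5.75177280e-04,
        7.56713811e+01, -3.81560518e+00]), 'joint_vel': array([-0.00460423,  0.04064105, -0.00946963,  0.00573768, -0.01440918,
        0.06793058]), 'tau': array([-1.57882137e-04, -5.43495226e+01, -3.61793911e+01, -6.69557107e-05,
        4.05838524e-03, -1.01781768e-05]), 'eef_pos': array([ 0.20229599, -0.51118143,  0.23069781]), 'tool_rot': array([-1.79930095e+02, -4.10383787e-03,  2.15894833e+01]), 'force': array([0.74261711, 0.45666414, 0.91695858]), 'wrist_torque': array([-0.00179536, -0.06817191,  0.01009112]), 'grasp_force': 0.0, 'width': 0.08544811476025765}
scene {'K': array([[466.5151,   0.    , 315.8888],
       [  0.    , 466.5151, 236.9477],
       [  0.    ,   0.    ,   1.    ]]), 'R': array([[ 0.7406,  0.6717,  0.0186],
       [ 0.4282, -0.4505, -0.7834],
       [-0.5179,  0.5881, -0.6213]]), 't': array([-0.4147, -0.1425,  1.2476])}
top {'K': array([[450.298 ,   0.    , 315.7376],
       [  0.    , 450.298 , 236.9893],
       [  0.    ,   0.    ,   1.    ]]), 'R': array([[-0.0253, -0.9996, -0.0104],
       [-0.9852,  0.0267, -0.1691],
       [ 0.1693,  0.006 , -0.9856]]), 't': array([0.0296, 0.5713, 0.9271])}
{'K': array([[407.5615,   0.    , 316.5252],
       [  0.    , 407.5615, 236.4127],
       [  0.    ,   0.    ,   1.    ]]), 'mount': array([[-0.0003, -0.9618, -0.2738,  0.0691],
       [ 1.    , -0.0002, -0.0005, -0.0005],
       [ 0.0004, -0.2738,  0.9618, -0.1419],
       [ 0.    ,  0.    ,  0.    ,  1.    ]])}
```

View pics/top0.png

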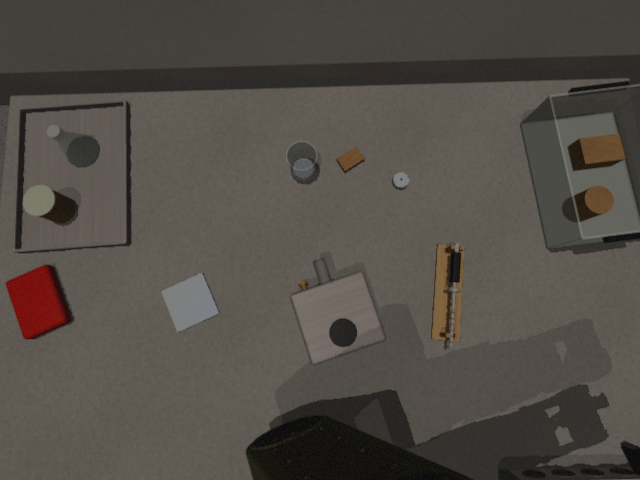

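View pics/scene0.png

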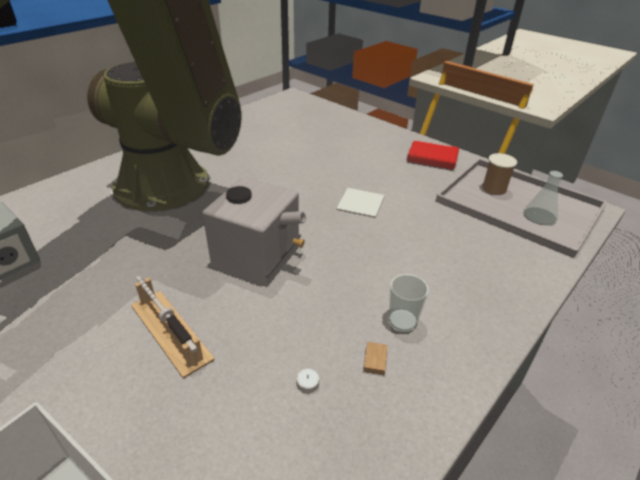

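The top view shows the rod handle at about (455,267), collar (453,289) and tip (448,347). The tube mouth is at about (320,261), the tank top at (338,317) and the tile at (190,301). The beaker is at (302,158), the matchbox at (350,160) and the tealight at (401,180).

The scene view shows the same layout, with the tube leaving the tank face at about (292,218).

```bash
cat > h.py <<'E'
from rig import bot, effector, solver, observe, viewer, job
import cv2,numpy as np
from scipy.spatial.transform import Rotation as Rn
np.set_printoptions(precision=4,suppress=True)
def cam(n,s=None):
    p=viewer.camera_params(n)
    if n!="wrist":
        R=p["R"];return p["K"],R.T,-R.T@p["t"]
    T=np.eye(4);T[:3,:3]=Rn.from_euler("xyz",s["tool_rot"],degrees=True).as_matrix();T[:3,3]=s["eef_pos"]
    M=T@p["mount"];return p["K"],M[:3,:3],M[:3,3]
def ray(c,uv):
    d=c[1]@np.linalg.inv(c[0])@np.array([*uv,1.]);return c[2],d/np.linalg.norm(d)
def onz(c,uv,z):
    o,d=ray(c,uv);return o+d*(z-o[2])/d[2]
def proj(c,X):
    q=c[0]@(c[1].T@(np.asarray(X)-c[2]));return q[:2]/q[2]
def blob(m,box):
    u0,v0,u1,v1=box;k=np.zeros_like(m);k[v0:v1,u0:u1]=m[v0:v1,u0:u1]
    cs,_=cv2.findContours(k,cv2.RETR_EXTERNAL,cv2.CHAIN_APPROX_NONE);return max(cs,key=cv2.contourArea)
def rot(dx,flip=True):
    """tool orientation gripping a rod whose x axis is dx, from above; flip: tool x = -rod x"""
    dx=dx/np.linalg.norm(dx);y=np.cross([0,0,1],dx);y/=np.linalg.norm(y);up=np.cross(dx,y)
    x=-dx if flip else dx
    return np.column_stack([x,np.cross(-up,x),-up])
def eul(R): return Rn.from_matrix(R).as_euler("xyz",degrees=True)
E
python3 - <<'E'
from h import *
im=cv2.imread("pics/top0.png");c=cam("top");g=cv2.cvtColor(im,cv2.COLOR_BGR2GRAY)
h=blob((g<35).astype(np.uint8),(440,240,470,300));r=cv2.minAreaRect(h);print("handle",r,onz(c,r[0],.055))
for uv in((455,246),(453,289),(448,347)):print(onz(c,uv,.05))
t=blob((g>150).astype(np.uint8),(150,260,230,345));r=cv2.minAreaRect(t);print("tile",r,onz(c,r[0],.007))
print("tanktop")
for uv in((290,296),(362,272),(385,340),(313,363)):print(onz(c,uv,.145))
print("cap",onz(c,(343,332),.157))
print("mouth",onz(c,(320,261),.142))
for uv in((302,178),(350,160),(401,180)):print(onz(c,uv,.01))
E
```

```text
handle ((454.2198181152344, 264.5106506347656), (34.22492599487305, 13.472175598144531), 84.64418029785156) [ 0.5036 -0.278   0.055 ]
[ 0.5439 -0.2842  0.05  ]
[ 0.4522 -0.2729  0.05  ]
[ 0.3332 -0.2534  0.05  ]Traceback (most recent call last):
  File "<stdin>", line 5, in <module>
  File "h.py", line 19, in blob
    cs,_=cv2.findContours(k,cv2.RETR_EXTERNAL,cv2.CHAIN_APPROX_NONE);return max(cs,key=cv2.contourArea)
                                                                            ~~~^^^^^^^^^^^^^^^^^^^^^^^^
ValueError: max() iterable argument is empty
```

Run:
```python
from h import *
im=cv2.imread("pics/top0.png");c=cam("top");g=cv2.cvtColor(im,cv2.COLOR_BGR2GRAY)
print(g[301,190],g[250,230])
t=blob((g>130).astype(np.uint8),(150,260,230,345));r=cv2.minAreaRect(t);print("tile",r,onz(c,r[0],.007))
print("tanktop")
for uv in((290,296),(362,272),(385,340),(313,363)):print(onz(c,uv,.145))
print("cap",onz(c,(343,332),.157))
print("mouth",onz(c,(320,261),.142))
for uv in((302,178),(350,160),(401,180)):print(onz(c,uv,.01))
a=np.radians(-8.4);d=np.array([np.cos(a),np.sin(a),0]);R=rot(d)
P=np.array([.50,-.279,.24]);print(solver.ik(P,eul(R)))
bot.move_pose(P,eul(R))
bot.hold(.3);s=observe();im=viewer.capture("wrist");cv2.imwrite("pics/w1.png",im);np.savez("w1",**s)
print(s["eef_pos"],s["tool_rot"],s["time_s"])
```

```text
126 91Traceback (most recent call last):
  File "<stdin>", line 4, in <module>
  File "h.py", line 19, in blob
    cs,_=cv2.findContours(k,cv2.RETR_EXTERNAL,cv2.CHAIN_APPROX_NONE);return max(cs,key=cv2.contourArea)
                                                                            ~~~^^^^^^^^^^^^^^^^^^^^^^^^
ValueError: max() iterable argument is empty
```

Run:
```python
from h import *
im=cv2.imread("pics/top0.png");c=cam("top");g=cv2.cvtColor(im,cv2.COLOR_BGR2GRAY)
t=blob((g>112).astype(np.uint8),(150,260,230,345));r=cv2.minAreaRect(t);print("tile",r,onz(c,r[0],.007))
print("tanktop")
for uv in((290,296),(362,272),(385,340),(313,363)):print(onz(c,uv,.145))
print("cap",onz(c,(343,332),.157))
print("mouth",onz(c,(320,261),.142))
for uv in((302,178),(350,160),(401,180)):print(onz(c,uv,.01))
a=np.radians(-8.4);d=np.array([np.cos(a),np.sin(a),0]);R=rot(d)
P=np.array([.50,-.279,.24]);print(solver.ik(P,eul(R)))
bot.move_pose(P,eul(R))
bot.hold(.3);s=observe();im=viewer.capture("wrist");cv2.imwrite("pics/w1.png",im);np.savez("w1",**s)
print(s["eef_pos"],s["tool_rot"],s["time_s"])
```

```text
tile ((189.02285766601562, 301.939697265625), (43.77223205566406, 46.143226623535156), 65.77225494384766) [0.4408 0.2989 0.007 ]
tanktop
[0.4425 0.066  0.145 ]
[ 0.4847 -0.0732  0.145 ]
[ 0.3561 -0.1108  0.145 ]
[0.3176 0.0251 0.145 ]
cap [ 0.3732 -0.0321  0.157 ]
mouth [0.5084 0.007  0.142 ]
[0.7175 0.0431 0.01  ]
[ 0.7576 -0.0692  0.01  ]
[ 0.7062 -0.1846  0.01  ]
[ -32.8265   19.7057   82.6566    0.       77.6378 -114.4265]
[ 0.4998 -0.2793  0.24  ] [179.9998  -0.0011 171.5564] 2.0833
```

View pics/w1.png

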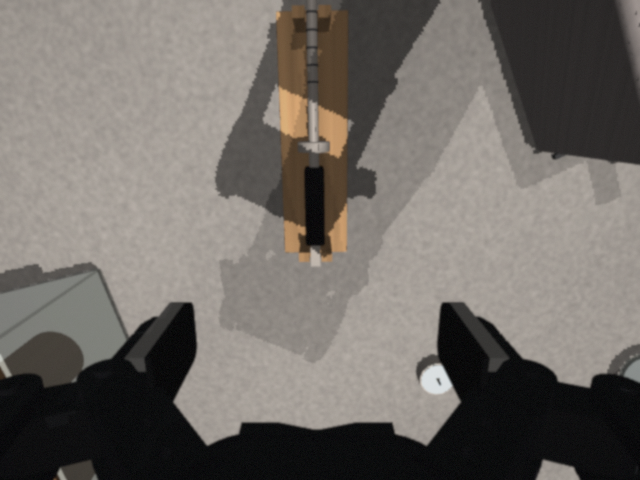

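The wrist view shows the handle at rows 168–245 around column 315, the collar at (315,147) and the shaft running up at column 312. The gripper is nearly aligned. I'll compute the pose and grasp.

Run:
```python
from h import *
s=dict(np.load("w1.npz"));im=cv2.imread("pics/w1.png");c=cam("wrist",s);g=cv2.cvtColor(im,cv2.COLOR_BGR2GRAY)
b=blob((g<18).astype(np.uint8),(290,155,340,260));r=cv2.boundingRect(b);print(r)
uc=r[0]+r[2]/2
ends=[onz(c,(uc,v),.061) for v in(r[1],r[1]+r[3])];print(ends,np.linalg.norm(ends[0]-ends[1]))
sh=onz(c,(312,50),.05);col=onz(c,(315,147),.05);st=onz(c,(316,262),.05);print(sh,col,st)
d=st-sh;a=np.arctan2(d[1],d[0]);print("yaw",np.degrees(a))
d=np.array([np.cos(a),np.sin(a),0])
G=(ends[0]+ends[1])/2;G[2]=.05;print("grip",G)
R=rot(d)
effector.open_gripper()
bot.move_pose([G[0],G[1],.12],eul(R))
bot.servo_line([G[0],G[1],.031],feed=.1)
bot.hold(.2);s=observe();print(s["force"],s["eef_pos"],s["time_s"])
effector.grab();s=observe();print(s["width"],s["grasp_force"],s["force"])
bot.servo_line([G[0],G[1],.11],feed=.08)
bot.servo_line([G[0],G[1],.30],feed=.2)
bot.hold(.2);s=observe();im=viewer.capture("wrist");cv2.imwrite("pics/w2.png",im);np.savez("w2",**s)
print(s["width"],s["eef_pos"],s["force"],s["time_s"])
```

```text
(305, 167, 19, 78)
[array([ 0.465 , -0.2753,  0.061 ]), array([ 0.528 , -0.2847,  0.061 ])] 0.06370778318473413
[ 0.3799 -0.2645  0.05  ] [ 0.4506 -0.2728  0.05  ] [ 0.5467 -0.2863  0.05  ]
yaw -7.460063435010348
grip [ 0.4965 -0.28    0.05  ]
[-0.1404  0.1204  0.5813] [ 0.4967 -0.2801  0.0315] 4.1417
0.015464270751543127 58.488818407058716 [ 0.0458 -0.5237  0.982 ]
0.015097540113987281 [ 0.4964 -0.28    0.2992] [-0.3788 -0.0577 -1.1056] 7.225
```

View pics/w2.png

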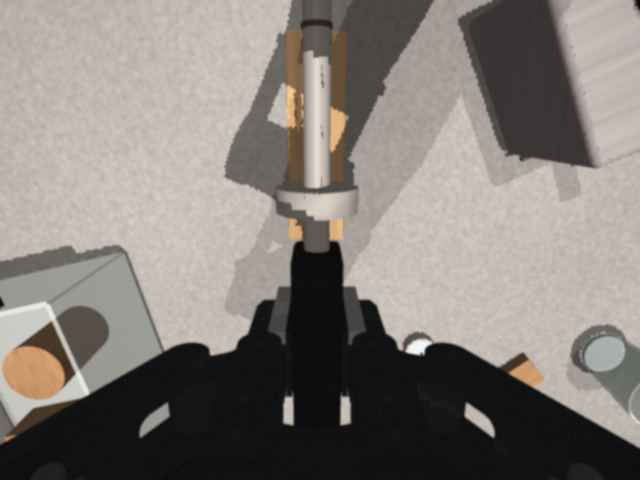

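The rod is held straight, with the shaft at column 317, the collar at row 200 and the handle end at row 245. Next is a closer look at the tube mouth, offset sideways so the rod doesn't hide it.

Run:
```python
from h import *
s=dict(np.load("w2.npz"));c=cam("wrist",s);T=Rn.from_euler("xyz",s["tool_rot"],degrees=True).as_matrix()
tw=lambda p:proj(c,s["eef_pos"]+T@np.array(p))
print("pred stop face top",tw([.052,0,-.032]),"L/R",tw([.052,.013,-.019]),tw([.052,-.013,-.019]),"collar back top",tw([.044,0,-.032]),"handle end top",tw([.032,0,-.030]),"shaft x=-80",tw([.132,.004,-.019]),tw([.132,-.004,-.019]))
a=np.radians(16.7);d=np.array([np.cos(a),np.sin(a),0]);l=np.array([-d[1],d[0],0])
M=np.array([.5084,.007,0])
P=M+.06*d-.065*l;P[2]=.29
bot.move_pose(P,eul(rot(d)));bot.hold(.3)
s=observe();im=viewer.capture("wrist");cv2.imwrite("pics/w3.png",im);np.savez("w3",**s);c=cam("wrist",s)
print(s["eef_pos"],s["time_s"],proj(c,[.5084,.007,.142]))
```

```text
pred stop face top [315.3557 189.5397] L/R [358.4701 182.5074] [272.4397 182.5386] collar back top [315.3871 218.2356] handle end top [315.4469 256.9886] shaft x=-80 [ 331.2252 -138.7829] [ 299.0303 -138.7794]
[ 0.5845 -0.0388  0.29  ] 8.5833 [410.6572 135.4763]
```

View pics/w3.png

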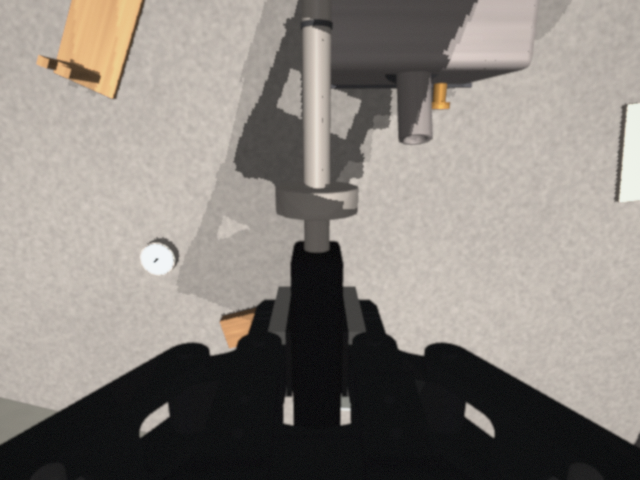

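The wrist view shows the tube ending at a mouth near (415,138), with the tank face edge at row ~80. I'll zoom in to get the mouth centre and axis.

Run:
```python
from h import *
im=cv2.imread("pics/w3.png")[60:160,350:470];cv2.imwrite("pics/w3c.png",cv2.resize(im,None,fx=6,fy=6,interpolation=cv2.INTER_CUBIC)[:,:720])
```

```text
(no output)
```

View pics/w3c.png

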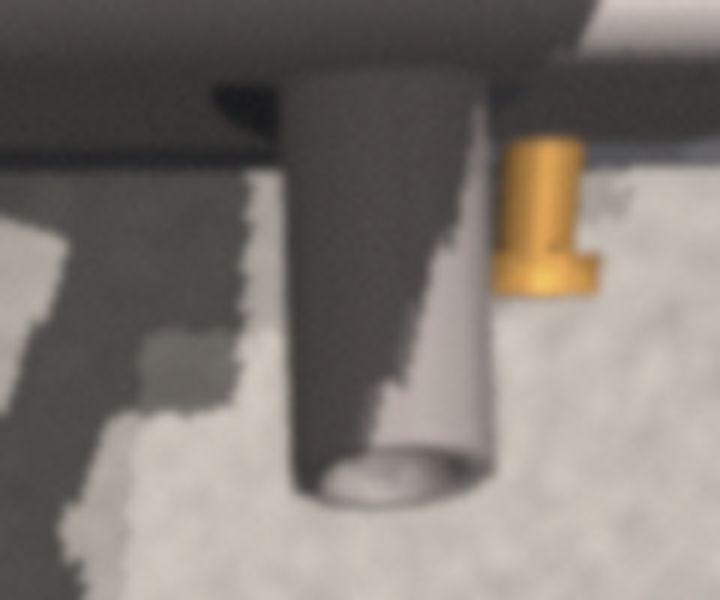

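Zoomed, the mouth ellipse runs from (294,485) to (495,465), with its centre at (394,477) in the crop, about (415.3,139.1) in the full image. The tube's centreline at the base is at crop (384,80), about (413.6,73).

Run:
```python
from h import *
from scipy.optimize import brentq
s=dict(np.load("w3.npz"));c=cam("wrist",s)
M=onz(c,(415.25,139.1),.142);print("mouth",M)
b=((384+.5)/6-.5+350,(80+.5)/6-.5+60)
def f(y):
    d=np.array([np.cos(y),np.sin(y),np.tan(np.radians(22))])
    p,q=proj(c,M),proj(c,M-.045*d);return p[0]+(q[0]-p[0])*(b[1]-p[1])/(q[1]-p[1])-b[0]
print("yaw",np.degrees(brentq(f,0,.6)))
# tank front top edge in wrist view: intensity edge below tank top; and scene-view triangulation of mouth
g=cv2.imread("pics/scene0.png")[190:250,270:330];cv2.imwrite("pics/s0c.png",cv2.resize(g,None,fx=9,fy=9,interpolation=cv2.INTER_CUBIC))
print("mouth in scene",proj(cam("scene"),M),proj(cam("top"),M))
```

```text
mouth [0.5098 0.0109 0.142 ]
yaw 16.51501846720576
mouth in scene [301.8209 216.0541] [317.9635 260.3614]
```

View pics/s0c.png

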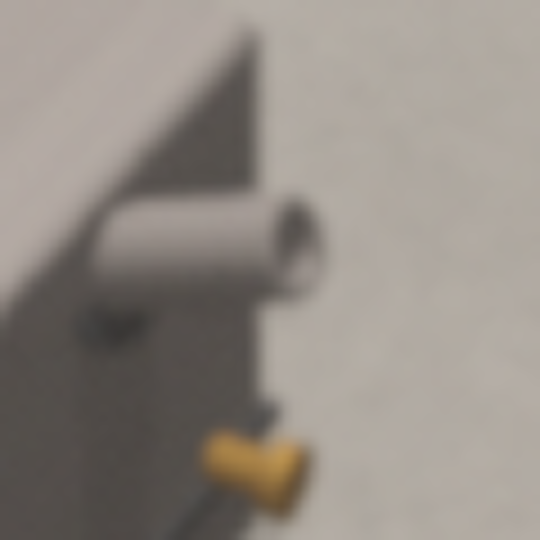

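Scene view: the mouth centre is at about (302.6,216.8) and my estimate projects to (301.8,216.1), so they agree. I'll line up and insert with force checks.

```bash
cat >> h.py <<'E'
M=np.array([.5100,.0108,.142]);YAW=np.radians(16.6);EL=np.radians(22)
D=np.array([np.cos(EL)*np.cos(YAW),np.cos(EL)*np.sin(YAW),np.sin(EL)]);L=np.array([-np.sin(YAW),np.cos(YAW),0]);U=np.cross(D,L)
RT=rot(D)
def tcp(k,l=0,u=0): return M+(k+.052)*D+l*L+u*U+.019*RT[:,2]
def frc(f0): 
    f=observe()["force"]-f0;return np.array([f@D,f@L,f@U])
def push(k0,k1,step,f0,lim,l=0,u=0,feed=.04):
    k=k0
    while k>k1+1e-6:
        k=max(k-step,k1);bot.servo_line(tcp(k,l,u),feed=feed);f=frc(f0)
        if np.linalg.norm(f)>lim: break
    return k,f
E
python3 - <<'E'
from h import *
for k in(.16,0):print(solver.ik(tcp(k),eul(RT)))
p=tcp(.16)
bot.move_pose(p+[0,0,.06],eul(RT));bot.servo_line(p,rot=eul(RT),feed=.1);bot.hold(.3)
f0=observe()["force"];np.save("f0",f0);print(f0,observe()["eef_pos"]-p)
for n in("top","scene"):cv2.imwrite(f"pics/pre_{n}.png",viewer.capture(n))
k,f=push(.16,.05,.005,f0,5);print(k,f,observe()["time_s"])
a=cv2.imread("pics/pre_top.png")[190:290,260:360];b=cv2.imread("pics/pre_scene.png")[180:260,270:370]
z=lambda i:cv2.resize(i,(400,400*i.shape[0]//i.shape[1]))
q=np.zeros((400,800,3),np.uint8);q[:400,:400]=z(a);q[:320,400:]=z(b);cv2.imwrite("pics/pre.png",q)
E
```

```text
[   0.5744   28.0722   78.2095    7.4668   52.7313 -109.4504]
[  -4.3685   14.707   105.5264   12.107    39.7287 -118.9296]
[-0.699   0.3396 -1.1755] [0.0001 0.     0.0005]
0.05 [ 0.6366 -0.1681  0.0821] 16.5083
```

Run:
```python
from h import *
f0=np.load("f0.npy")
k,f=push(.05,.02,.005,f0,5);print(k,f,observe()["time_s"])
s=observe();im=viewer.capture("wrist");cv2.imwrite("pics/w4.png",im);np.savez("w4",**s)
c=cam("wrist",s);print(proj(c,M),proj(c,M+.012*L),proj(c,M-.012*L),proj(c,M+.012*U))
```

```text
0.020000000000000007 [ 0.0849 -0.8381 -0.2581] 18.1583
[314.7443 114.2559] [356.1915 114.2328] [273.2963 114.2791] [314.5633 113.5912]
```

View pics/w4.png

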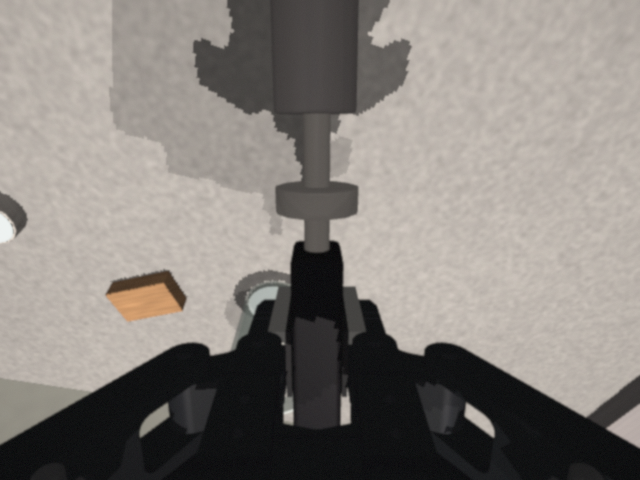

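The tube spans columns 272–358 and ends at row 113, with the shaft centred on it at column 317, and the collar is about 20 mm away. I'll seat it gently.

Run:
```python
from h import *
f0=np.load("f0.npy")
k,f=push(.02,.004,.002,f0,4);print(k,f)
k,f=push(k,-.006,.0005,f0,5,feed=.01);bot.hold(.4);print(k,f,frc(f0),observe()["time_s"])
```

```text
0.004 [ 0.5162 -0.9886  0.2303]
-0.002 [ 7.2773 -0.8962 -2.338 ] [ 7.9535  0.3996 -3.6729] 23.6083
```

Run:
```python
from h import *
f0=np.load("f0.npy")
bot.servo_line(tcp(.05),feed=.05);print(frc(f0));bot.servo_line(tcp(.17),feed=.08)
bot.hold(.2);print(observe()["width"],observe()["time_s"])
p=tcp(.17);bot.servo_line(p+[0,0,.10],feed=.15)
a=np.radians(34);d=np.array([np.cos(a),np.sin(a),0]);G=np.array([.4408,.2989,0])+.172*d
R=rot(d);G[2]=.065-.019
bot.move_pose(G+[0,0,.2],eul(R));bot.servo_line(G,rot=eul(R),feed=.12);bot.hold(.6)
s=observe();print(s["eef_pos"],G,s["width"],s["grasp_force"],s["force"],s["time_s"])
im=viewer.capture("scene");t=viewer.capture("top")
tip=G+[0,0,.019]-.172*d;col=tip+.12*d
for n in("scene","top"):
    c=cam(n);print(n,"tip",proj(c,tip),"collar",proj(c,col),"grip",proj(c,tip+.172*d),"tile",proj(c,[.4408,.2989,.007]))
u=proj(cam("scene"),tip).astype(int);w=proj(cam("top"),tip).astype(int)
cr=lambda i,u:cv2.resize(i[max(u[1]-80,0):,max(u[0]-60,0):][:140,:140],(400,400))
q=np.hstack([cr(im,u),cr(t,w)]);print(u-[60,80],w-[60,80]);cv2.imwrite("pics/fin.png",q)
```

```text
[ 0.1958 -0.2965  0.4411]
0.015357327070351113 26.65
[0.5834 0.3951 0.046 ] [0.5834 0.3951 0.046 ] 0.01505031881898115 58.72998297214508 [-0.1051  0.9063 -0.6213] 31.2083
scene tip [361.8497 180.6509] collar [410.8185 185.1097] grip [432.3607 187.0713] tile [360.037  200.1564]
top tip [181.036  301.2158] collar [150.7095 254.7671] grip [137.9048 235.1552] tile [189.0347 301.9621]
[301 100] [121 221]
```

View pics/fin.png

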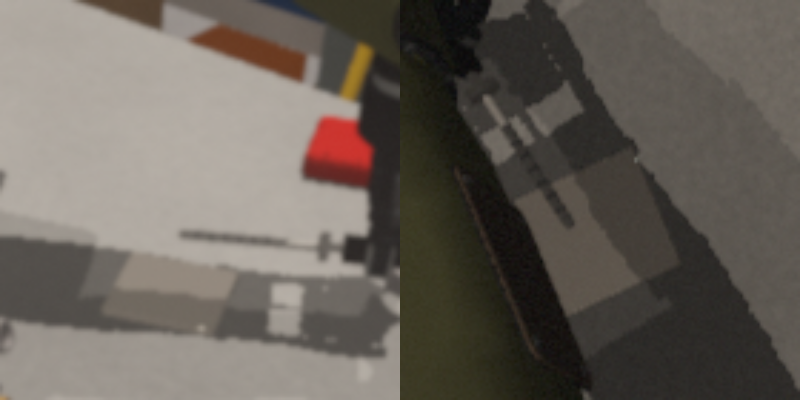

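In the final view the tip is at scene pixel (364,182) and top pixel (181,300), both within 3 px of prediction. The rod looks level and its tip is above the tile, touching nothing. Signing off.

```bash
python3 -c "
from rig import job;print(job.sign_off())"
```

```text
the job is handed in; nothing more can be done
None
```

The job is handed in: the rod was seated in the guide tube at about 9 N, drawn right out, and is now held level with its tip about 6 cm above the middle of the white tile; no verdict was shown, and I did not re-measure the beaker, matchbox and tealight.

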